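# Swap the charged battery into the dust extractor

## Robot

A 6-joint arm with a two-finger parallel gripper is mounted at the origin on the work surface. World frame = base frame: x ahead of the robot, y to its left, z up, the work surface at z = 0. Lengths are in m, angles in rad, forces in N, time in s.
With the tool pointing down it reaches from about 0.275 to 0.75 m from the base axis. Payload 10.2 kg.
Tool frame: the origin (TCP) lies midway between the tips of the shut fingers; the grasp point (between the pads) lies 19 mm behind it (env.hold_point_z is the distance from the TCP to the grasp point, in m); z points along the fingers, y is the line along which they close (so a half turn about z gives the same grasp; the last joint's range is limited). The gripper opens to 85 mm and grips with 20 to 120 N. Pads are 22 mm wide; open, the fingers measure 114 mm over their backs; the gripper's body (76 mm by 85 mm) begins 54 mm behind the grasp point. The pads swing forward as they close: fully open they stand 13 mm farther back than shut.
Start: joints at [-1.404, 0.313, 1.498, -0, 1.331, -0.223], TCP at [0.199, -0.486, 0.231] pointing down, gripper open.
Joint ranges: [-2.94, 2.94], [-0.97, 2.17], [0.19, 2.56], [-1.23, 4.37], [0.02, 3.11], [-2.88, 2.88]. Speed limits (rad/s): [2.39, 2.39, 3.01, 3.14, 3.14, 3.14].

## Interface

Orientations are given as a unit quaternion [x, y, z, w].
In Python, from bench import env, kinematics, monitor, eyes, job gives the robot as it stands. The module is installed in compiled form; this text tells all that it offers. Calls block until the motion is done:
- env.reach(position, orientation): joint-space move of the TCP to a pose.
- env.movel(position, velocity=0.15, frame=None, guard=None): straight line of the TCP; frame=None keeps the orientation; velocity is the mean speed in m/s. With guard (N) it stops when the force on the tool has changed by that much, and returns True; else False.
- env.set_joints(angles): joint-space move.
- env.release() and env.close_gripper(effort=None): open the fingers fully, or close them until they stop; effort is the grip in N (None keeps the last).
- env.hold(seconds).
- kinematics.ik(position, orientation): joint angles nearest the present ones, or None.
- monitor.sense(): the state.
- eyes.grab_frame(name): name is "scene" or "top" or "wrist"; returns a dict with "frame" (420x560x3 uint8, red, green, blue), "mtx" (3x3 intrinsics, pixels), "view" (4x4, takes a point from world to camera coordinates). Camera axes: x right, y down, z forward; pixel columns grow to the right and rows downward; lengths in m; the calibration is good to about 2 mm. A picture is of the moment at which its call begins. There is no depth.
A pose or a line that the arm cannot do raises env.MotionError and nothing moves.
- job.hand_in(): hands the job in; it is judged then, once.
The state is a dict: "clock": time; "joints": joint angles; "qvel": joint speeds; "joint_efforts": joint torques, N m; "position": TCP position; "ee_rot": TCP orientation; "contact_force": force on the tool from outside, world axes, zero at the start; "ft_torque": the same for the moment, N m; "finger_gap": opening from 0.0 (shut) to 1.0 (fully open); "gripper_force": force on a finger pad.
Only numpy, scipy, OpenCV 4.12 (cv2) and the standard library are available. Lean on these libraries where they do the work, as an engineer would, in place of code of your own. Each camera call takes 0.05 s, during which the arm holds its last target. There are 200 camera calls.

## Task

Free the charged black-and-yellow battery pack from the charger by squeezing its two red side tabs together and drawing it straight up, then push it gently down into the empty bay on top of the blue dust extractor until it is fully home, and let go so that both tabs spring out and catch. A firm fingertip push is enough: do not wrench or ram the pack against the charger or the extractor, do not drop it, and leave everything else on the bench where it is.

Things in the scene. Friction and masses are not known exactly. Their poses are not given: they have to be found in the camera images.
- pack: charged battery pack: black upright block 62 (x) x 46 (y) x 92 (z) mm with a yellow band, about 0.35 kg, standing in the charger's bay. Origin: centre of its underside; z up; y points to its left tab. A red sprung release tab is on each of its +y and -y sides; a hook low on each tab holds the pack in a bay unless both are pressed in by 4 mm or more. Same when turned half round.
- tab_left (a joint): travel of the red tab on the pack's +y side, in m: 0 sprung out, 0.005 pressed in to its stop. Its finger pad is 30 mm wide (x), 44 to 78 mm above the pack's underside; outer face 29 mm from the pack's middle at rest (58 mm over both tabs, 48 mm with both pressed in). Spring 1.5 N at rest, 4 N pressed in.
- tab_right (a joint): the same for the tab on the -y side. Each tab carries a hook that moves in and out with it: 18 to 24.5 mm above the pack's underside, standing 4 mm out of the pack's side at rest, sloped below so that it also snaps in when the pack is pushed down.
- charger: black charger, fixed, 104 (x) x 116 (y) x 50 (z) mm, in whose bay the pack stands at the start. Origin: centre of its underside, z up; its small lamps are on the -x side.
- charger_bay (a point): centre of the floor of the charger's bay, 14 mm above the table; axes as the charger's. The bay is a pocket 64 (x) x 48 (y) mm, 36 mm deep (rim 50 mm above the table), with a 4 mm 45-degree lead-in round the mouth. The pack's hooks catch under steel lips on its +y and -y sides.
- extractor: blue cordless dust extractor, fixed, 210 (x) x 160 (y) x 130 (z) mm, flat top with a grille on its +x half (6 mm higher than the rim), hose port on its +x end, a well with the empty grey battery cradle in the -x half of its top; the cradle stands flush with the top or up to 10 mm proud. Origin: centre of its underside, z up.
- extractor_bay (a point): lowest setting of the bay floor, 94 mm above the table; axes as the extractor's. The bay (pocket, lead-in, lips as the charger's) is in a grey cradle 88 x 86 mm, locked at an unmeasured setting: floor 0 to 10 mm above this point, centre up to 3.5 mm off along x. A brass plate stands 8 mm up from the floor, springing back 3 to 7 N. Let go on the floor, the pack rises 2 mm and catches; over 2 mm short it does not.
- rim: loose bent wooden body rim (figure eight, 224 x 128 mm, 60 mm tall), to be left alone; origin centre of underside
- spare_pack: grey and blue spare pack lying on the table on its 46 mm wide flat side, to be left alone; origin centre of the pack's underside end
- glue: glue bottle, 56 mm across, 150 mm tall, to be left alone; origin centre of underside
- driver: red-handled screwdriver lying between the machines, to be left alone
- clip_a: brown wooden spring clip 75 x 24 x 12 mm lying flat, to be left alone; origin centre of underside
- clip_b: another such clip, to be left alone
- tray: teal open tray 160 x 110 x 50 mm, to be left alone; origin centre of underside
Mind the look-alikes: they are no part of the job. What is shaped like the charger but pink or purple is not meant.

How it is judged:
By the outcome, as a careful person would: the job done as asked, in the order asked, and still so for the second after the job is handed in, with the robot touching nothing.
It also fails if it takes over 72 s, if anything falls off the work surface, if the arm or the gripper's body presses on something with over 40 N, if the wrist force passes 120 N, or if a joint passes its speed limit or range.

## Working session

There is one attempt and no reset: what is moved stays moved. The work goes in short steps, each a Python script; the robot and the scene stay as the last script left them, time stands still between calls to the robot, and variables do not carry over. Pictures are saved under pics/ and viewed, at most 10 in all, crops included, and the job is handed in when it is done.

```bash
mkdir -p pics
python3 - <<'E'
from bench import env,kinematics,monitor,eyes,job
import cv2,pickle,numpy as np
d={n:eyes.grab_frame(n) for n in("scene","top")}
pickle.dump(d,open('v0.pkl','wb'))
for n in d: cv2.imwrite(f'pics/{n}0.png',d[n]["frame"][:,:,::-1]); print(n,np.round(d[n]["mtx"],1).tolist(),np.round(d[n]["view"],3).tolist())
s=monitor.sense();print(s["clock"],s["ee_rot"],s["finger_gap"],env.hold_point_z)
E
```

```text
scene [[380.5, 0.0, 282.5], [0.0, 380.5, 207.8], [0.0, 0.0, 1.0]] [[-0.128, 0.992, -0.01, 0.09], [0.782, 0.094, -0.616, -0.338], [-0.61, -0.087, -0.787, 1.541], [0.0, 0.0, 0.0, 1.0]]
top [[391.3, 0.0, 276.6], [0.0, 391.3, 205.8], [0.0, 0.0, 1.0]] [[-0.024, -1.0, 0.003, 0.001], [-0.995, 0.024, -0.094, 0.531], [0.093, -0.005, -0.996, 1.41], [0.0, 0.0, 0.0, 1.0]]
0.1 [ 9.81068187e-01  1.93661772e-01  1.24593834e-05 -5.75718110e-04] 1.000383937763827 0.0187
```

View pics/scene0.png

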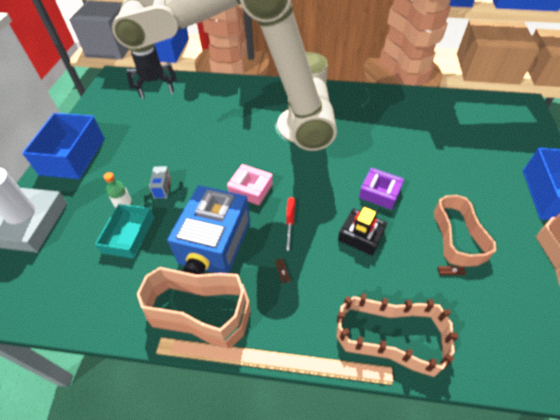

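View pics/top0.png

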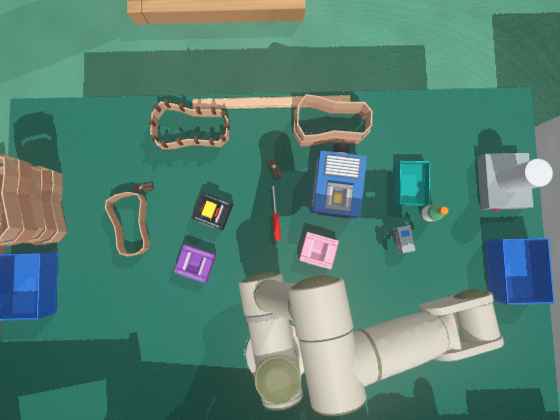

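Candidates: black charger with the yellow-topped pack at top (209,210); purple look-alike at (195,262), pink at (319,250). The black one holding a black/yellow pack is meant. The blue extractor is at (340,185) with its cradle at (338,197). I'll confirm with an enlarged crop.

Run:
```python
import cv2,pickle,numpy as np
d=pickle.load(open('v0.pkl','rb'))
t=d["top"]["frame"][:,:,::-1];s=d["scene"]["frame"][:,:,::-1]
f=lambda im,u,v,w,h:cv2.resize(im[v:v+h,u:u+w],(400,300),interpolation=cv2.INTER_CUBIC)
a=np.vstack([np.hstack([f(t,180,180,64,48),f(t,296,150,88,66)]),np.hstack([f(s,330,195,68,51),f(s,160,180,100,75)])])
cv2.imwrite('pics/crop1.png',a)
```

```text
(no output)
```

View pics/crop1.png

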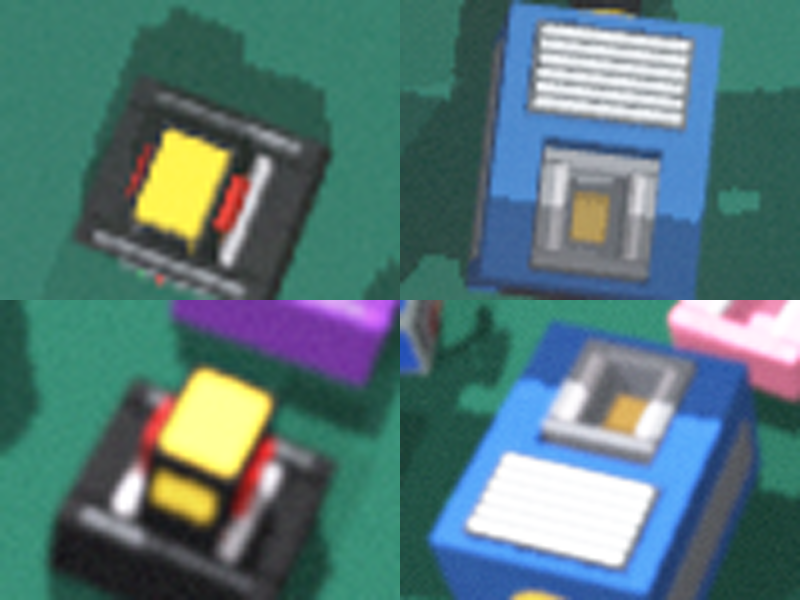

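The crops confirm it: black charger, yellow-topped pack with red tabs to the left and right (top view). The extractor's grey cradle is empty, with the brass plate visible. Next: rough positions from the top view.

```bash
cat > h.py <<'E'
import cv2,pickle,numpy as np
from scipy.spatial.transform import Rotation as R
def ray(d,uv,z):
    uv=np.atleast_2d(np.asarray(uv,float)); V=np.array(d["view"]);Rm=V[:3,:3];c=-Rm.T@V[:3,3]
    w=(np.linalg.inv(d["mtx"])@np.c_[uv,np.ones(len(uv))].T).T@Rm
    return c+w*((z-c[2])/w[:,2])[:,None]
def proj(d,p):
    V=np.array(d["view"]);q=np.atleast_2d(p)@V[:3,:3].T+V[:3,3];q=q@np.array(d["mtx"]).T;return q[:,:2]/q[:,2:]
def quat(yaw): # tool z down, tool y at world angle yaw+90deg
    y=np.array([-np.sin(yaw),np.cos(yaw),0]);z=np.array([0,0,-1.]);return R.from_matrix(np.c_[np.cross(y,z),y,z]).as_quat()
def hsv(d): return cv2.cvtColor(d["frame"],cv2.COLOR_RGB2HSV).astype(int)
def blob(mask,near=None,amin=15):
    n,l,s,c=cv2.connectedComponentsWithStats(mask.astype(np.uint8))
    ok=[i for i in range(1,n) if s[i,4]>=amin]
    i=min(ok,key=lambda i:np.hypot(*(c[i]-near))) if near is not None else max(ok,key=lambda i:s[i,4])
    return l==i,s[i],c[i]
def rect(d,m,z):
    c=max(cv2.findContours(m.astype(np.uint8),0,1)[0],key=cv2.contourArea)[:,0]
    P=ray(d,c,z)[:,:2];(cx,cy),(w,h),a=cv2.minAreaRect((P*1000).astype(np.float32));return cx,cy,w,h,a
E
python3 - <<'E'
from h import *
d=pickle.load(open('v0.pkl','rb'));t=d["top"];H=hsv(t)
m,s,c=blob((abs(H[...,0]-29)<6)&(H[...,1]>130)&(H[...,2]>120),(209,210));print(s,c,np.round(rect(t,m,.106),1))
b=(abs(H[...,0]-107)<8)&(H[...,1]>120);m,s,c=blob(b,(340,185),200);print(s,c,np.round(rect(t,m,.13),1))
print(np.round(ray(t,[[338,197],[217,0]],.13),3))
E
```

```text
[202 201  15  19 174] [208.64367816 209.15517241] [515.8 224.1  38.   57.2  67.8]
[ 311  150   56   69 1495] [338.93645485 186.28294314] [ 590.5 -225.7  169.3  221.4   81.3]
[[ 0.546 -0.221  0.13 ]
 [ 1.264  0.184  0.13 ]]
```

Run:
```python
from bench import env,kinematics,monitor,eyes,job
from h import *
V={}
def go(n,p,yaw):
    env.reach(p,quat(np.deg2rad(yaw))); V[n]=eyes.grab_frame(n and "wrist"); s=monitor.sense(); print(n,s["clock"],np.round(s["position"],4),np.round(s["joints"],2), np.round(-V[n]["view"][:3,:3].T@V[n]["view"][:3,3],3))
    cv2.imwrite(f'pics/{n}.png',V[n]["frame"][:,:,::-1])
go("e1",[.50,-.22,.34],-8.7)
go("e2",[.57,-.22,.34],-8.7)
go("p1",[.50,.22,.30],-22)
go("p2",[.55,.22,.30],-22)
pickle.dump(V,open('v1.pkl','wb'))
cv2.imwrite('pics/m1.png',cv2.resize(np.vstack([np.hstack([V["e1"]["frame"],V["e2"]["frame"]]),np.hstack([V["p1"]["frame"],V["p2"]["frame"]])]),(800,600),interpolation=cv2.INTER_AREA)[:,:,::-1])
```

```text
e1 1.75 [ 0.4997 -0.2206  0.3397] [-0.63  0.31  1.22 -0.    1.61 -2.05] [ 0.418 -0.208  0.483]
e2 2.1833 [ 0.5696 -0.2205  0.3396] [-0.56  0.47  0.99 -0.    1.68 -1.98] [ 0.489 -0.208  0.483]
p1 3.875 [0.5005 0.2192 0.3   ] [ 0.2   0.32  1.31 -0.    1.51 -0.99] [0.424 0.25  0.444]
p2 4.2417 [0.5502 0.2194 0.2996] [ 0.18  0.43  1.15  0.    1.56 -1.  ] [0.474 0.25  0.443]
```

View pics/m1.png

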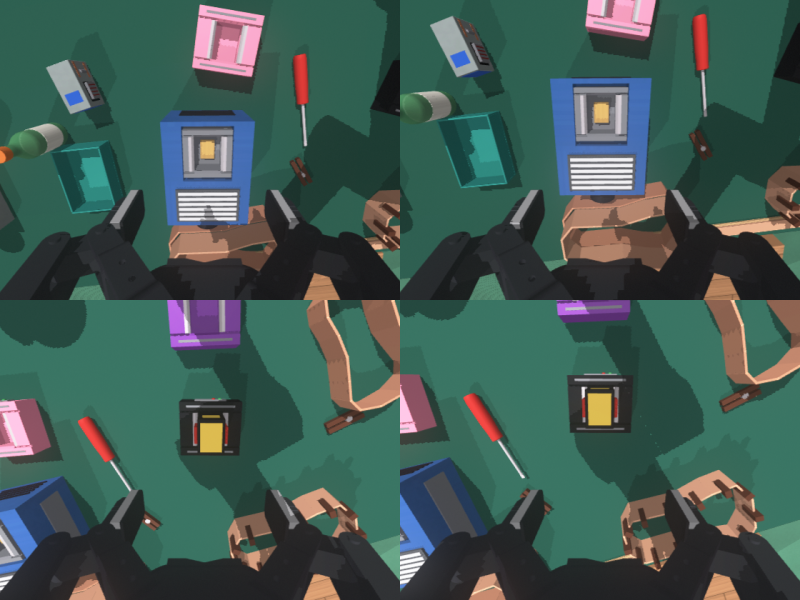

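The views are clear: the cradle with brass plate is at e1 (207,150) and e2 (601,112) of the mosaic. The pack with its yellow top is at (211,437) and (599,409), aligned with the tool. Now to measure.

Run:
```python
from h import *
V=pickle.load(open('v1.pkl','rb'))
out=[]
for n,uv in(("p1",(295,192)),("p2",(280,152))):
    d=V[n];H=hsv(d);m,s,c=blob((abs(H[...,0]-25)<8)&(H[...,1]>110)&(H[...,2]>120),uv,200);print(n,s,c,np.round(rect(d,m,.106),1))
    m,s,c=blob((H[...,2]<75)&(H[...,1]<90),uv,400);print(' charger',s,np.round(rect(d,m,.05),1))
    for q in((-22,0),(22,0)):
        try:
            m,s,c=blob(((H[...,0]<6)|(H[...,0]>174))&(H[...,1]>130),np.add(uv,q),8);print(' red',s,np.round(ray(d,c,.08)*1000,1))
        except Exception as e:print(e)
for n,uv in(("e1",(290,210)),("e2",(281,157))):
    d=V[n];H=hsv(d);b=(abs(H[...,0]-110)<10)&(H[...,1]>100)
    b,s,c=blob(b,uv,1000);print(n,s)
    g=(H[...,1]<70);g,s,c=blob(g,uv,200);
    for z in(.13,.14):print(' grey',z,s,np.round(rect(d,g,z),1))
    br=(abs(H[...,0]-20)<8)&(H[...,1]>70)&(H[...,2]>100);m,s,c=blob(br,uv,50);print(' brass',s,[np.round(ray(d,c,z)*1000,1).tolist() for z in(.102,.112)])
    gr,s,c=blob((H[...,1]<40)&(H[...,2]>170),np.add(uv,(0,80)),100);print(' grille',s,np.round(rect(d,gr,.136),1))
    x,y=uv;cv2.imwrite(f'pics/c{n}.png',cv2.resize(d["frame"][y-50:y+50,x-67:x+67,::-1],(400,300),interpolation=cv2.INTER_CUBIC))
a=[cv2.imread(f'pics/c{n}.png') for n in("e1","e2")]
b=[cv2.resize(V[n]["frame"][y-50:y+50,x-67:x+67,::-1],(400,300),interpolation=cv2.INTER_CUBIC) for n,(x,y) in(("p1",(295,182)),("p2",(280,142)))]
cv2.imwrite('pics/m2.png',np.vstack([np.hstack(a),np.hstack(b)]))
```

```text
p1 [ 280  172   32   42 1289] [295.22187742 191.87664856] [517.5 224.7  36.7  50.4  67.6]
 charger [ 251  139   89   79 4265] [515.  225.5 117.4 108.4  68. ]
 red [272 173   5  28 114] [[507.5 199.7  80. ]]
 red [314 173   6  28 120] [[528.1 250.   80. ]]
p2 [ 263  131   33   45 1475] [279.08677966 152.87525424] [517.4 224.1  36.8  49.4  68. ]
 charger [ 234  105   93   81 4510] [517.1 225.  117.  103.2  67.9]
 red [254 137   6  27 123] [[507.7 198.5  80. ]]
 red [300 137   5  27 115] [[526.7 249.4  80. ]]
e1 [  224   154   133   162 10045]
 grey 0.13 [ 255  177   72   72 4436] [ 545.8 -222.1   88.6   95.7   81.2]
 grey 0.14 [ 255  177   72   72 4436] [ 542.2 -221.7   86.1   93.    81.2]
 brass [280 196  21  26 511] [[[547.8, -222.3, 102.0]], [[544.4, -221.9, 112.0]]]
 grille [250 284  82   5 344] [ 646.8 -236.8  110.2    6.3   81.2]
e2 [  210   109   142   165 10892]
 grey 0.13 [ 243  121   77   77 5076] [ 547.2 -222.6   88.5   90.6   81.3]
 grey 0.14 [ 243  121   77   77 5076] [ 545.5 -222.1   86.    88.1   81.3]
 brass [271 143  22  29 622] [[[547.3, -222.4, 102.0]], [[545.8, -222.0, 112.0]]]
 grille [239 237  87   5 415] [ 645.8 -237.   110.4    5.6   81.3]
```

View pics/m2.png

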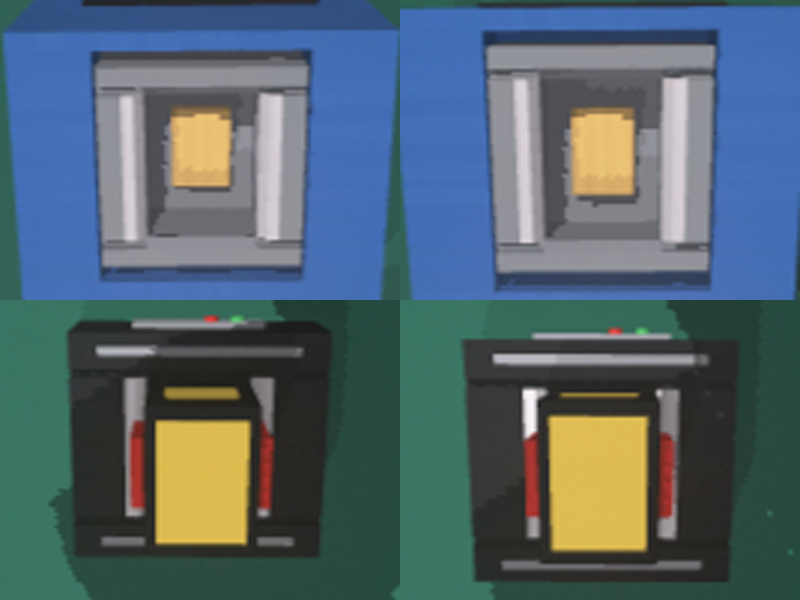

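Run:
```python
from h import *
V=pickle.load(open('v1.pkl','rb'));a=np.deg2rad(-8.75)
C={"e1":[(254.8,181.4),(326.5,181.4),(324.2,249.1),(257.5,249.1)],"e2":[(243.1,122.1),(320.2,122.1),(317.9,197.8),(246.5,197.8)]}
for z in(.130,.133,.136,.14,.144):
    for n in C:
        P=ray(V[n],C[n],z)[:,:2]*1000
        sx=np.linalg.norm((P[2]+P[3]-P[0]-P[1])/2);sy=np.linalg.norm((P[1]+P[2]-P[0]-P[3])/2)
        print(z,n,P.mean(0).round(1),round(sx,1),round(sy,1))
```

```text
0.13 e1 [ 549.4 -221.9] 91.8 87.9
0.13 e2 [ 548.4 -221.8] 90.5 88.5
0.133 e1 [ 548.3 -221.8] 91.0 87.2
0.133 e2 [ 547.9 -221.6] 89.7 87.7
0.136 e1 [ 547.2 -221.6] 90.2 86.4
0.136 e2 [ 547.4 -221.5] 88.9 87.0
0.14 e1 [ 545.7 -221.5] 89.2 85.4
0.14 e2 [ 546.7 -221.4] 87.9 86.0
0.144 e1 [ 544.2 -221.3] 88.1 84.4
0.144 e2 [ 546.1 -221.2] 86.9 85.0
```

Cradle top is about 137 mm, centre about (547, -222), and its size matches 88 x 86. The pack is at (517.4, 224.4), yaw -22.2°, which agrees with the charger. Now to grasp.

Run:
```python
from bench import env,kinematics,monitor,eyes,job
from h import *
def st(t):
    s=monitor.sense();print(t,round(s["clock"],2),np.round(s["position"],4),np.round(s["contact_force"],1),round(s["finger_gap"],3),round(s["gripper_force"],1));return s
q=quat(np.deg2rad(-22.2));p=np.array([.5174,.2244,.15])
env.reach(p,q);s=st("over")
e=p-s["position"];e[2]=0
env.movel([*(p+e)[:2],.056],velocity=.08,guard=12);st("down")
env.close_gripper(effort=35);env.hold(.3);st("closed")
d=eyes.grab_frame("wrist");cv2.imwrite('pics/g.png',d["frame"][:,:,::-1])
```

```text
over 4.9 [0.5182 0.2246 0.1519] [-0.  -0.8  0.5] 0.999 0.0
down 6.22 [0.5168 0.2243 0.0565] [-0.5  0.3  0.1] 0.999 0.0
closed 6.97 [0.5172 0.2244 0.0568] [0.3 0.2 5.8] 0.534 37.9
```

View pics/g.png

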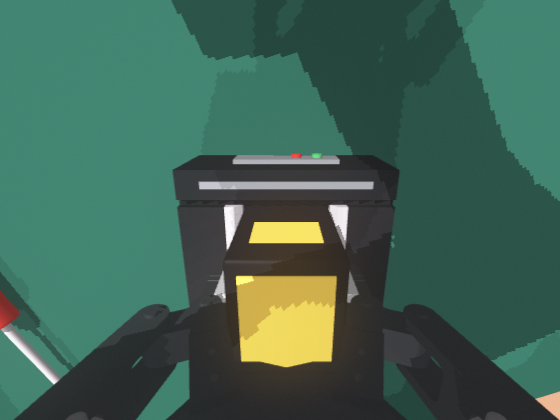

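The picture shows both fingers on the pack's sides at the tab height, around (225,300) and (350,300). The gap agrees with both tabs pressed. Now I'll draw it straight up under a guard.

Run:
```python
from bench import env,kinematics,monitor,eyes,job
from h import *
def st(t):
    s=monitor.sense();print(t,round(s["clock"],2),np.round(s["position"],4),np.round(s["contact_force"],1),round(s["finger_gap"],3),round(s["gripper_force"],1));return s
s=st("0");p=np.array(s["position"])
h=env.movel([p[0],p[1],p[2]+.012],velocity=.03,guard=18);st(h)
if not h:
    h=env.movel([p[0],p[1],p[2]+.05],velocity=.06,guard=15);st(h)
    if not h:
        env.movel([p[0],p[1],.232],velocity=.15);st("up")
d=eyes.grab_frame("wrist");t=eyes.grab_frame("scene");pickle.dump((d,t),open('v2.pkl','wb'))
cv2.imwrite('pics/lift.png',np.hstack([cv2.resize(d["frame"],(400,300)),cv2.resize(t["frame"][130:280,300:500],(400,300))])[:,:,::-1])
```

```text
0 7.02 [0.5172 0.2244 0.0568] [0.8 1.1 5.2] 0.536 37.9
False 7.59 [0.5171 0.2244 0.0687] [-0.  -0.1 -4. ] 0.534 36.9
False 8.38 [0.517  0.2244 0.1066] [-0.2  1.  -4.1] 0.536 36.9
up 9.36 [0.5168 0.2243 0.2309] [-0.   0.7 -4.9] 0.536 36.9
```

View pics/lift.png

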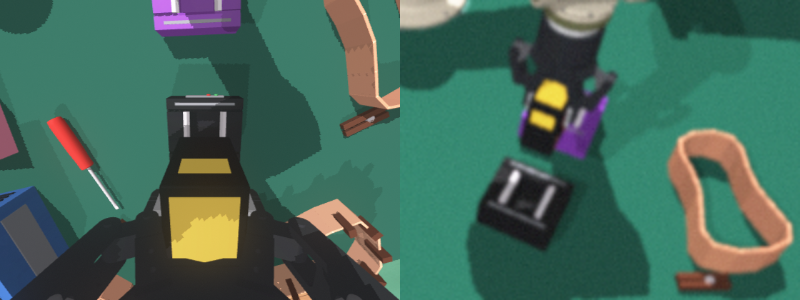

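The pack is free in the gripper and the black charger stays at crop (525,200), empty. Now carry it over and lower it under a guard.

Run:
```python
from bench import env,kinematics,monitor,eyes,job
from h import *
def st(t):
    s=monitor.sense();print(t,round(s["clock"],2),np.round(s["position"],4),np.round(s["contact_force"],1),np.round(s["ft_torque"],2),round(s["finger_gap"],3));return s
q=quat(np.deg2rad(-8.75));p=np.array([.5469,-.2218,.232])
env.reach(p,q);env.hold(.2);s=st("over")
e=p-s["position"];e[2]=0
print(np.rad2deg(R.from_quat(s["ee_rot"]).inv()*R.from_quat(q)).as_rotvec() if 0 else np.rad2deg((R.from_quat(s["ee_rot"]).inv()*R.from_quat(q)).as_rotvec()).round(2))
g=env.movel([*(p+e)[:2],.190],velocity=.08,guard=12,frame=q);st(g)
if not g:
    d=eyes.grab_frame("wrist");cv2.imwrite('pics/in.png',d["frame"][:,:,::-1]);pickle.dump(d,open('v3.pkl','wb'))
    g=env.movel([*(p+e)[:2],.165],velocity=.03,guard=8);st(g)
```

```text
over 11.3 [ 0.5471 -0.2211  0.232 ] [ 0.2 -1.2 -4.5] [ 0.01 -0.    0.05] 0.535
[0.   0.   0.06]
False 11.97 [ 0.5469 -0.2226  0.1904] [-0.5 -0.9 -4.5] [ 0.04  0.02 -0.07] 0.536
False 13.01 [ 0.5468 -0.2226  0.1652] [-1.  -0.1 -3.6] [-0.01 -0.   -0.03] 0.534
```

View pics/in.png

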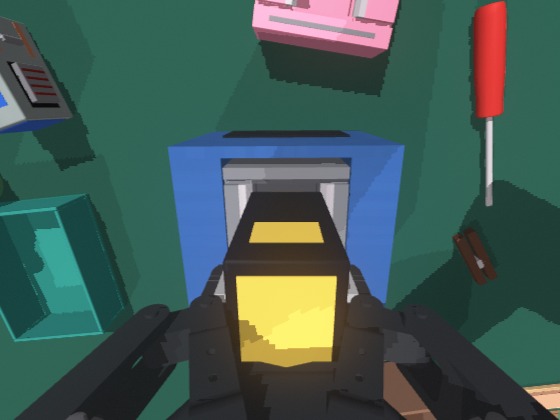

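It has entered the bay (underside about 14 mm below the rim) with almost no side force. Continue slowly to the floor.

Run:
```python
from bench import env,kinematics,monitor,eyes,job
from h import *
def st(t):
    s=monitor.sense();print(t,round(s["clock"],2),np.round(s["position"],4),np.round(s["contact_force"],1),np.round(s["ft_torque"],2),round(s["finger_gap"],3));return s
x,y=.5469,-.2222
g=env.movel([x,y,.152],velocity=.03,guard=14);st(g)
z=.152
while not g and z>.1345:
    z-=.0015;g=env.movel([x,y,z],velocity=.015,guard=9);s=st(g)
    if s["contact_force"][2]>14: break
```

```text
False 13.59 [ 0.5469 -0.2222  0.152 ] [-0.1  0.3 -3.9] [ 0.02 -0.02 -0.04] 0.533
False 13.84 [ 0.5469 -0.2222  0.1505] [ 0.1  0.3 -3.8] [-0.03 -0.03 -0.01] 0.534
False 14.09 [ 0.547  -0.2223  0.1494] [-0.6  1.  -0.8] [ 0.03  0.11 -0.  ] 0.535
False 14.34 [ 0.547  -0.2223  0.1477] [-0.2  0.4 -0.5] [-0.01  0.    0.  ] 0.534
False 14.59 [ 0.547  -0.2223  0.1461] [1.2 0.  0.3] [ 0.01 -0.06  0.03] 0.538
False 14.84 [ 0.547  -0.2223  0.1446] [-0.3  0.1  1.2] [-0.   -0.12  0.  ] 0.535
False 15.09 [ 0.547  -0.2223  0.1431] [ 1.1 -0.1  2. ] [-0.04 -0.15 -0.03] 0.534
False 15.34 [ 0.5471 -0.2223  0.1421] [-0.7  0.   6.2] [0.14 0.04 0.01] 0.535
False 15.59 [ 0.5471 -0.2223  0.142 ] [-4.8  3.  17.4] [ 0.56  0.81 -0.  ] 0.53
```

Plate touched at TCP 0.150 and the floor reached at 0.142, which matches the plate's 8 mm. The load is a gentle 17 N. Let go.

Run:
```python
from bench import env,kinematics,monitor,eyes,job
from h import *
def st(t):
    s=monitor.sense();print(t,round(s["clock"],2),np.round(s["position"],4),np.round(s["contact_force"],1),round(s["finger_gap"],3));return s
st(0);env.release();env.hold(.3);s=st("open")
p=s["position"];env.movel([.547,-.2222,.25],velocity=.1,guard=10);st("up")
env.reach([.50,-.222,.34],quat(np.deg2rad(-8.75)));st("view")
d=eyes.grab_frame("wrist");sc=eyes.grab_frame("scene");pickle.dump((d,sc),open('v4.pkl','wb'))
f=d["frame"][130:290,180:393];g=sc["frame"][170:260,160:280]
cv2.imwrite('pics/fin.png',np.hstack([cv2.resize(f,(400,300),interpolation=2),cv2.resize(g,(400,300),interpolation=2)])[:,:,::-1])
H=hsv(d);m,s,c=blob((abs(H[...,0]-25)<8)&(H[...,1]>110)&(H[...,2]>110),(290,215),200)
for z in(.191,.193,.196,.2):print(z,np.round(rect(d,m,z),1))
for q in(-25,25):
    m,s2,c2=blob(((H[...,0]<6)|(H[...,0]>174))&(H[...,1]>130),np.add(c,(q,0)),8);print(' red',s2,np.round(ray(d,c2,.16)*1000,1))
```

```text
0 15.59 [ 0.5471 -0.2223  0.142 ] [-4.8  3.  17.4] 0.53
open 16.37 [ 0.5469 -0.2222  0.14  ] [-0.4  0.4  0.3] 0.998
up 17.62 [ 0.5468 -0.2221  0.2493] [-0.4 -0.5 -0.9] 0.999
view 18.11 [ 0.4998 -0.222   0.3402] [ 0.5  0.3 -0.8] 0.999
0.191 [ 548.5 -222.3   37.9   50.5   81.3]
0.193 [ 547.6 -222.2   37.6   50.2   81.3]
0.196 [ 546.3 -222.1   37.2   49.7   81.3]
0.2 [ 544.5 -221.9   36.7   49.    81.3]
 red [267 208   5  34 149] [[ 546.9 -249.5  160. ]]
 red [314 209   5  33 119] [[ 555.9 -194.7  160. ]]
```

View pics/fin.png

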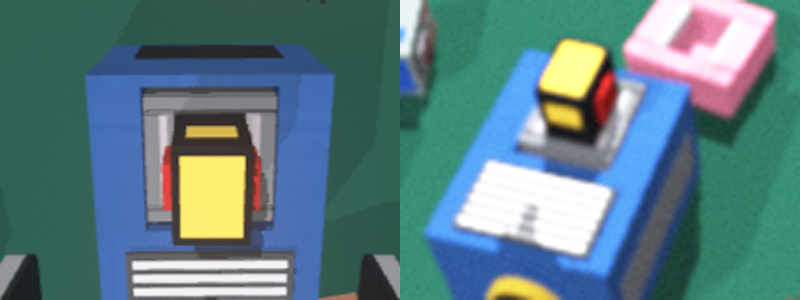

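The pack is upright in the cradle, yellow top at left crop (212,197). Both red tabs show, 55 mm apart as when sprung out in the charger. To confirm the catch, I'll touch its top gently with shut fingers and push it to the floor, which would also snap the hooks in.

Run:
```python
from bench import env,kinematics,monitor,eyes,job
from h import *
def st(t):
    s=monitor.sense();print(t,round(s["clock"],2),np.round(s["position"],4),np.round(s["contact_force"],1),round(s["finger_gap"],3));return s
x,y=.547,-.222;q=quat(np.deg2rad(-8.75))
env.close_gripper(effort=20);env.reach([x,y,.24],q);env.hold(.2);st("above")
for k in range(2):
    g=env.movel([x,y,.206],velocity=.04,guard=6);st(g)
    g=env.movel([x,y,.180],velocity=.012,guard=3.0);z=st(("touch",g))["position"][2]
    for i in range(6):
        g=env.movel([x,y,z-.001*(i+1)],velocity=.01,guard=12);s=st(g)
        if g or s["contact_force"][2]>12:break
    env.movel([x,y,.215],velocity=.06)
env.movel([x,y,.26],velocity=.15);env.reach([.50,-.222,.34],q)
env.hold(.2);st("end")
d=eyes.grab_frame("wrist");H=hsv(d);m,s,c=blob((abs(H[...,0]-25)<8)&(H[...,1]>110)&(H[...,2]>110),(290,215),200);print(np.round(rect(d,m,.193),1),s)
for o in(-25,25):
    m,s2,c2=blob(((H[...,0]<6)|(H[...,0]>174))&(H[...,1]>130),np.add(c,(o,0)),8);print(' red',s2,np.round(ray(d,c2,.16)*1000,1))
```

```text
above 19.69 [ 0.5471 -0.2225  0.2423] [-0.3 -0.8 -1.1] 0.001
False 20.69 [ 0.5471 -0.2221  0.2063] [ 0.  -0.5 -0.9] 0.002
('touch', True) 21.96 [ 0.547  -0.222   0.1913] [-2.1  0.5  5.2] 0.003
False 22.21 [ 0.5472 -0.2221  0.1913] [-1.6  1.   7.5] -0.002
False 22.46 [ 0.5473 -0.2222  0.1913] [-3.9  2.1 13.9] 0.0
False 23.41 [ 0.5468 -0.2219  0.2055] [-0.5 -0.4 -0.1] -0.002
('touch', True) 24.68 [ 0.547  -0.222   0.1913] [-1.4  0.9  5.5] 0.001
False 24.93 [ 0.5472 -0.2221  0.1913] [-2.   0.8  8. ] -0.001
False 25.18 [ 0.5473 -0.2222  0.1913] [-3.9  1.3 14.6] -0.003
end 26.86 [ 0.5    -0.2218  0.3382] [ 1.4 -0.9  0. ] -0.0
[ 548.2 -222.1   37.    51.1   81.1] [ 275  214   36   45 1442]
 red [266 209   5  34 158] [[ 546.  -249.6  160. ]]
 red [314 210   5  33 120] [[ 556.  -194.7  160. ]]
```

The push bottoms rigidly at the floor height (0.191 = 0.099 + 0.092). One fine-stepped touch will show the resting height: caught if force starts at about 0.193.

Run:
```python
from bench import env,kinematics,monitor,eyes,job
from h import *
x,y=.547,-.222;q=quat(np.deg2rad(-8.75))
env.reach([x,y,.22],q);env.movel([x,y,.2005],velocity=.04,guard=8)
for z in np.arange(.2,.1909,-.0008):
    env.movel([x,y,z],velocity=.01,guard=10);env.hold(.05)
    f=[]
    for _ in range(6): env.hold(.03);f.append(monitor.sense()["contact_force"][2])
    s=monitor.sense();print(np.round(s["position"][2],4),round(np.mean(f),2))
env.movel([x,y,.26],velocity=.1);env.reach([.45,-.222,.34],q);env.hold(.3)
s=monitor.sense();print(s["clock"],np.round(s["contact_force"],1))
t=eyes.grab_frame("top");sc=eyes.grab_frame("scene")
cv2.imwrite('pics/last.png',np.hstack([t["frame"],sc["frame"]])[:,:,::-1][:, :])
cv2.imwrite('pics/last.png',cv2.resize(cv2.imread('pics/last.png'),(800,300),interpolation=cv2.INTER_AREA))
```

```text
0.2 0.21
0.1992 -0.17
0.1984 0.22
0.1976 -0.05
0.1968 0.39
0.196 -0.07
0.1952 -0.34
0.1944 0.02
0.1936 0.13
0.1929 1.59
0.192 2.08
0.1913 3.71
35.8417 [0.4 0.2 0.3]
```

View pics/last.png

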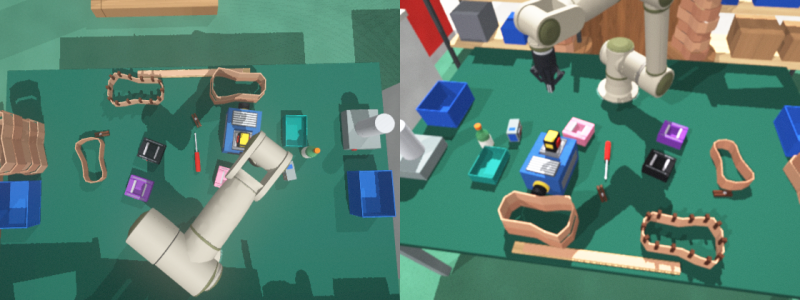

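The force starts at 0.193, 2 mm above the floor position, so the hooks have caught. In the last picture the pack is in the extractor at (243,138), the charger at (152,150) is empty, the other items look unmoved and the robot is clear.

```bash
python3 -c "
from bench import job
print(job.hand_in())"
```

```text
the job is handed in; nothing more can be done
None
```

The battery pack is out of the charger and seated in the extractor bay, released with both tabs caught (confirmed by a light touch test), and the job is handed in at about 36 s on the robot clock.

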